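Set the bottle filler to full flow and start it

TASK

Start the bench bottle filler at full flow: with your fingertips, push its lever across the gate, past the first notch, all the way to the second stop, and once it stays there press the start button (the broad one) fully down and let it come up again. Push only; do not pinch the lever, leave the small drain button alone, and leave the bottle and the other things on the bench where they stand.

Things in the scene. Friction and masses are not known exactly. Their poses are not given: they have to be found in the camera images.
- filler: Fixed filler: steel housing 110 mm high (x -90 to 110, y -120 to 120 mm about the origin), gate plate on top (to 114 mm). A spout pipe 18 mm thick, 280 mm high, stands at x +85, y +60 mm and reaches over a drip shelf at the back (+x). Origin on the table under the lever's pivot; x points from the front, where the paddle is, to the back; z up.
- lever_pivot (a point): A point on the lever's upright turning axis, 150 mm above the table; its axes are the filler's. Nothing stands in the paddle's way on the gate plate but two pegs as low as the lever's arm.
- lever_paddle (a point): Centre of the black upright paddle on the lever's end, 80 mm from the pivot, 152 mm above the table: a plate 34 mm long along the lever, 14 mm thick, from 127 to 177 mm above the table, on a low steel arm (top at 127 mm). Its x axis points outward along the lever; its y axis (anticlockwise) is the way the paddle travels as the joint grows; z up.
- lever (a joint): Lever angle, rad, grows anticlockwise from above. 0: closed, paddle front, on the filler's +y side. 0.6: first notch (low flow), lever straight to the front (-x). 1.2: second stop (full flow), paddle on the -y side. A sprung notch holds it at 0.6, with humps at 0.45 and 0.75 (about 5 N at the paddle); elsewhere it is stiff (1 N) and stays where left. Starts anywhere from closed to the first notch.
- start (a joint): Travel of the start button in m: 0 up, 0.006 fully down. Sprung: 2 N to begin, 5 N fully down; it comes up by itself.
- start_top (a point): Centre of the top face of the start button: flat, black, round, 42 mm across, on a fixed grey box 84 x 74 x 46 mm, left or right of the filler (varies). Its top stands 66 mm above the table when up; it is pressed straight down.
- drain (a joint): Travel of the drain button in m: 0 up, 0.006 fully down. To be left alone.
- drain_top (a point): Centre of the top face of the drain button, a small black button 18 mm across on a box like the start button's, on the other side of the filler; top 66 mm above the table.
- bottle: Bystander: loose amber bottle 72 mm across, 200 mm high, on the filler's drip shelf under the spout. Origin at the centre of its underside.
- cup: Bystander: loose white cup, 64 mm across, 60 mm high, close in front of the filler. Origin at the centre of its underside.
- jar: Bystander: loose glass jar with a steel lid, 70 mm across, 80 mm high, close in front of the filler. Origin at the centre of its underside.
- bung: Bystander: loose cork bung, 42 mm across, 40 mm high. Origin at the centre of its underside.
- mallet: Bystander: loose wooden mallet lying on the bench. Origin under its middle.
- flask: Bystander: loose green bottle with a cork, 56 mm across, 170 mm high. Origin at the centre of its underside.
- keg: Bystander: loose little wooden keg standing on end, 100 mm across, 148 mm high. Origin at the centre of its underside.
Not all that is in view belongs to the job. Leave any blue or orange look-alike of the part that bears drain alone.

How it is judged:
By the outcome, as a careful person would: the job done as asked, in the order asked, and still so for the second after the job is handed in, with the robot touching nothing.
It also fails if it takes over 45 s, if anything falls off the work surface, if the arm or the gripper's body presses on something with over 40 N, if the wrist force passes 120 N, or if a joint passes its speed limit or range.

ROBOT

A 6-joint arm with a two-finger parallel gripper is mounted at the origin on the work surface. World frame = base frame: x ahead of the robot, y to its left, z up, the work surface at z = 0. Lengths are in m, angles in degrees, forces in N, time in s.
With the tool pointing down it reaches from about 0.4 to 0.825 m from the base axis. Payload 7 kg.
Tool frame: the origin (TCP) lies midway between the tips of the shut fingers; the grasp point (between the pads) lies 19 mm behind it (ctrl.hold_point_z is the distance from the TCP to the grasp point, in m); z points along the fingers, y is the line along which they close (so a half turn about z gives the same grasp; the last joint's range is limited). The gripper opens to 88 mm and grips with 3 to 60 N. Pads are 19 mm wide; open, the fingers measure 130 mm over their backs; the gripper's body (78 mm by 193 mm) begins 47 mm behind the grasp point.
Start: joints at [-48.409, 20.546, 0.682, 0, -70.136, -16.507], TCP at [0.286, -0.611, 0.227] pointing down, gripper open.
Joint ranges: [-176.03, 176.03], [-82.01, 121.73], [-58.28, 71.71], [-173.87, 95.51], [-174.79, -0.11], [-173.66, 173.66]. Speed limits (degrees/s): [136.94, 136.94, 172.46, 180, 180, 180].

INTERFACE

Orientations are given as [roll, pitch, yaw] about the fixed x, y, z axes, in that order (R = Rz(yaw) Ry(pitch) Rx(roll)).
In Python, from plant import ctrl gives the robot as it stands.
- The arm moves only by the tool apply_moves, never from a script. Its argument "deltas" is a list of rows, each an object with "fingers": the finger opening in mm, from 0 to 87.6; "delta_pos": the shift along the tool's x, y, z in mm, a list of three; "angular": the turn, a rotation vector about the tool's x, y, z in degrees, a list of three. A call has 1 to 10 rows; each row is the pose to reach, as a shift and turn from the pose commanded when the call began, along the tool's axes at that moment; what a row does not reach only later rows make up. A row lasts 1/10 s, in which the tool goes at most 50 mm and 8.59 degrees, less where a joint would pass 70% of its speed; a pose out of reach is approached as far as the arm can. A call with a gripper value outside its range is refused whole. The fingers move at their own pace and stop on an object; the grip force is fixed at half the most. Time passes only in rows, so rows that repeat a pose let the fingers close. It gives the time, the measured TCP pose, the force, the opening and the grip force at its end, in the units of the state.
- ctrl.get_obs(): the state, without advancing time (a new reading comes with each control period).
- ctrl.snapshot(name): name is "scene" or "top"; returns the picture (400x640x3 uint8, red, green, blue); there is no depth.
- ctrl.camera_params(name): a dict with "fx", "fy", "cx", "cy" (pixels), "cam_to_world" (4x4, takes a point from camera to world coordinates). Camera axes: x right, y up, looking along -z (the intrinsics and any distortion apply to the point x, -y, -z); pixel columns grow to the right and rows downward; lengths in m; the calibration is good to about 2 mm. A picture is of the moment at which its call begins. camera_params takes no time and is no camera call.
- ctrl.close_job(): hands the job in; it is judged then, once.
The state is a dict: "clock": time; "joint_pos": joint angles; "qvel": joint speeds; "tau": joint torques, N m; "tool_pos": TCP position; "orientation": TCP orientation; "force": force on the tool from outside, world axes, zero at the start; "moment": the same for the moment, N m; "opening": finger opening in m; "gripper_force": force on a finger pad.
Only numpy, scipy, OpenCV 4.12 (cv2) and the standard library are available. Lean on these libraries where they do the work, as an engineer would, in place of code of your own. Each camera call takes 0.05 s, during which the arm holds its last target. There are 200 camera calls.

## Working session

There is one attempt and no reset: what is moved stays moved. The work goes in short steps, Python scripts to look and compute and a tool call to move; the robot and the scene stay as the last step left them, time stands still between calls to the robot, and variables do not carry over. Pictures are saved under pics/ and viewed, at most 10 in all, crops included, and the job is handed in when it is done.

Besides the shell and the picture viewer there is one more tool, called after ">>>" in YAML: its name, and indented under it one key for each argument. apply_moves: Moves the arm, as the interface text tells. Its arguments: {"type":"object","properties":{"deltas":{"type":"array"}},"required":["deltas"]}

```bash
ls; mkdir -p pics
python3 - <<'E'
from plant import ctrl
import cv2
for n in("scene","top"):
    cv2.imwrite(f"pics/{n}0.png",ctrl.snapshot(n)[...,::-1]); print(n,ctrl.camera_params(n))
print(ctrl.get_obs())
E
```

```text
pics
scene {'fx': 371.91895713844207, 'fy': 371.91895713844207, 'cx': 317.5228986345067, 'cy': 206.6411256175167, 'cam_to_world': array([[ 0.12161889, -0.7488716 ,  0.65146004,  1.35163884],
       [ 0.9925753 ,  0.09059086, -0.08116381, -0.09384351],
       [ 0.00176495,  0.65649419,  0.75432901,  1.03248951],
       [ 0.        ,  0.        ,  0.        ,  1.        ]])}
top {'fx': 490.9421374745698, 'fy': 490.9421374745698, 'cx': 322.930190557884, 'cy': 202.66069087044815, 'cam_to_world': array([[-1.22063063e-04,  9.87289085e-01, -1.58934727e-01,
         3.41265755e-01],
       [-9.99989735e-01, -8.40392960e-04, -4.45245039e-03,
        -1.23823765e-02],
       [-4.52942330e-03,  1.58932552e-01,  9.87279053e-01,
         1.66939509e+00],
       [ 0.00000000e+00,  0.00000000e+00,  0.00000000e+00,
         1.00000000e+00]])}
{'clock': 0.1, 'joint_pos': array([-4.84071710e+01,  2.05846915e+01,  6.39086032e-01, -1.78539972e-02,
       -7.01351792e+01, -1.65073760e+01]), 'qvel': array([-0.0627151 , -0.05937246,  0.18620667,  0.08687699,  0.00600964,
        0.03539694]), 'tau': array([-1.84001154e-03, -5.84163451e+01,  2.93751776e+01,  7.01568916e+00,
        1.01063331e-02, -7.31916884e-05]), 'tool_pos': array([ 0.28597692, -0.61094611,  0.22574628]), 'orientation': array([ 1.79917775e+02, -6.86299441e-03, -1.54920621e+02]), 'force': array([ 0.19765522, -0.11506155, -0.63951795]), 'moment': array([-0.02318677,  0.01555023, -0.00470484]), 'gripper_force': 0.0, 'opening': 0.08763459067094927}
```

View pics/scene0.png

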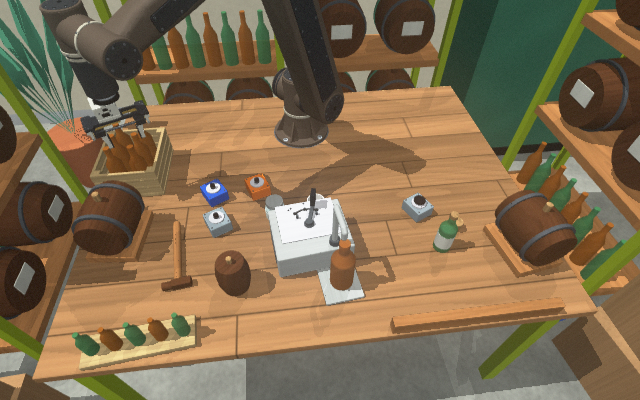

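View pics/top0.png

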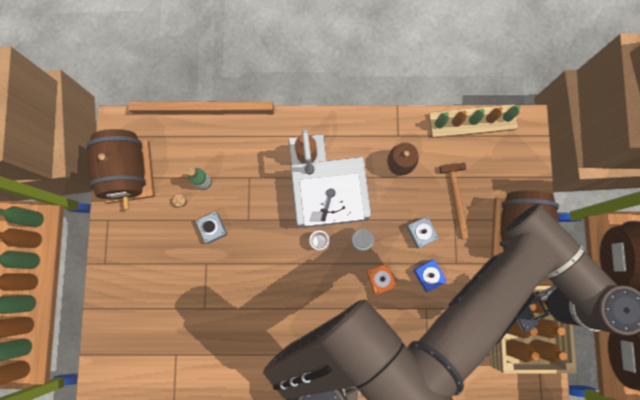

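Both views show the filler, with its gate at top (330,195) and the spout at (308,150). The possible start buttons in the top view are:
- the grey box at (210,227), with a broad black disc
- the grey box at (423,231), with a small button
- the blue box at (431,275) and the orange box at (381,279), which are look-alikes

My choice is (210,227). I'll check it in a close crop.

Run:
```python
import cv2,numpy as np
t=cv2.imread("pics/top0.png")
r=lambda i,x0,x1,y0,y1,k:cv2.resize(i[y0:y1,x0:x1],None,fx=k,fy=k,interpolation=cv2.INTER_CUBIC)
a=r(t,285,385,145,255,5)                 # 500x550
b=r(t,180,240,200,255,5);c=r(t,395,455,205,260,5) # 300x275
cv2.imwrite("pics/crop1.png",np.hstack([a,np.vstack([b,c])]))
```

```text
(no output)
```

View pics/crop1.png

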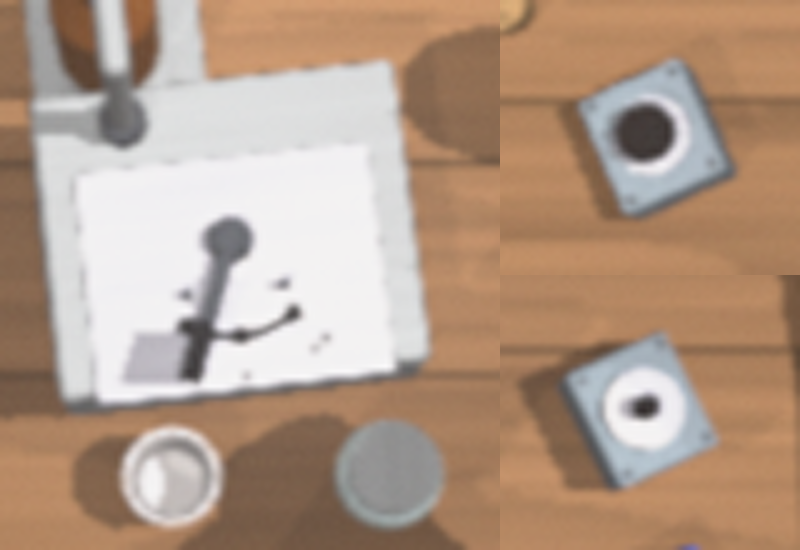

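The crop confirms it: the left box carries the broad black start button and the right one the small drain button. The lever hub is at about (331,193) and the paddle at about (324,216). The paddle is on the +y side, between closed and the first notch.

```bash
cat > h.py <<'E'
from plant import ctrl
import numpy as np
def w(n,u,v,z):
    p=ctrl.camera_params(n);T=p["cam_to_world"]
    d=T[:3,:3]@[(u-p["cx"])/p["fx"],-(v-p["cy"])/p["fy"],-1]
    return T[:3,3]+d*(z-T[2,3])/d[2]
def px(n,P):
    p=ctrl.camera_params(n);T=p["cam_to_world"];c=T[:3,:3].T@(np.array(P)-T[:3,3])
    return np.array([p["cx"]-p["fx"]*c[0]/c[2],p["cy"]+p["fy"]*c[1]/c[2]])
E
python3 - <<'E'
from h import *
np.set_printoptions(precision=4,suppress=True)
import scipy.optimize as so
c=lambda x,y:(285+x/5-.4,145+y/5-.4)
img=np.array([w("top",*c(*q),.11)[:2] for q in [(35,97),(390,62),(428,360),(65,405)]])
mod=np.array([(.11,.12),(.11,-.12),(-.09,-.12),(-.09,.12)])
f=lambda p:(mod@np.array([[np.cos(p[2]),np.sin(p[2])],[-np.sin(p[2]),np.cos(p[2])]])+p[:2]-img).ravel()
s=so.least_squares(f,[.6,-.03,0]);print("filler",s.x[:2],np.degrees(s.x[2]),s.fun)
for z in(.13,.15):print("hub",z,w("top",*c(229,240),z))
print("pad top",w("top",*c(192,322),.177),"pad bottom front",w("top",*c(192,380),.127))
print("start",w("top",180+143/5-.4,200+132/5-.4,.066),"drain",w("top",395+(645-500)/5,205+(405-275)/5,.066))
print("cup",w("top",*c(172,475),.06),"jar",w("top",*c(390,472),.08))
p=s.x;
for q in (0,.1,.2,.3,.6,1.2):
    a=p[2]+np.pi-.6+q; P=p[:2]+.08*np.array([np.cos(a),np.sin(a)])
    for r in(.063,.097):
      Q=p[:2]+r*np.array([np.cos(a),np.sin(a)]);print(q,r,P,[(px("top",[*Q,z])-[285,145])*5 for z in(.177,.127)],px("scene",[*Q,.177]))
E
```

```text
filler [ 0.6221 -0.0309] 6.2965791742880635 [-0.0017  0.0037  0.0015 -0.0032 -0.0011 -0.0034  0.0014  0.0029]
hub 0.13 [ 0.6215 -0.0292  0.13  ]
hub 0.15 [ 0.6179 -0.029   0.15  ]
pad top [ 0.5618 -0.0059  0.177 ] pad bottom front [ 0.5321 -0.0056  0.127 ]
start [0.522  0.3719 0.066 ] drain [ 0.5051 -0.3361  0.066 ]
cup [0.4776 0.0078 0.06  ] jar [ 0.4778 -0.1337  0.08  ]
0 0.063 [0.5516 0.0068] [array([182.4943, 312.3179]), array([183.0777, 324.0726])] [315.899  195.5614]
0 0.097 [0.5516 0.0068] [array([156.367 , 360.7339]), array([157.7821, 370.9861])] [319.7679 188.2514]
0.1 0.063 [ 0.5482 -0.0005] [array([191.7616, 316.6266]), array([192.0515, 328.2482])] [313.9922 195.0973]
0.1 0.097 [ 0.5482 -0.0005] [array([170.6705, 367.4122]), array([171.6316, 377.4567])] [316.8789 187.5619]
0.2 0.063 [ 0.5455 -0.008 ] [array([201.4232, 320.0003]), array([201.407 , 331.5177])] [312.0346 194.7759]
0.2 0.097 [ 0.5455 -0.008 ] [array([185.5892, 372.6431]), array([186.0764, 382.5249])] [313.9173 187.0849]
0.3 0.063 [ 0.5436 -0.0158] [array([211.3809, 322.4039]), array([211.0492, 333.8471])] [310.0438 194.6   ]
0.3 0.097 [ 0.5436 -0.0158] [array([200.9706, 376.3712]), array([200.9687, 386.137 ])] [310.9083 186.8239]
0.6 0.063 [ 0.5426 -0.0397] [array([242.0094, 323.596 ]), array([240.7067, 335.0029])] [304.0508 194.9526]
0.6 0.097 [ 0.5426 -0.0397] [array([248.2956, 378.2245]), array([246.7884, 387.9334])] [301.8508 187.3465]
1.2 0.063 [ 0.5615 -0.083 ] [array([297.4394, 299.6849]), array([294.3841, 311.8324])] [293.5575 199.4072]
1.2 0.097 [ 0.5615 -0.083 ] [array([333.8639, 341.1831]), array([329.6443, 352.0464])] [285.8659 193.9924]
```

Run:
```python
import cv2
t=cv2.imread("pics/scene0.png")[170:300,255:375]
cv2.imwrite("pics/crop2.png",cv2.resize(t,None,fx=4.5,fy=4.5,interpolation=cv2.INTER_CUBIC))
```

```text
(no output)
```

View pics/crop2.png

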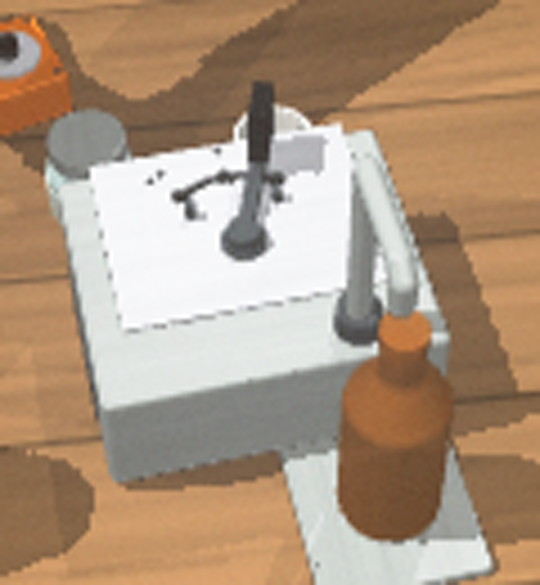

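```bash
cat >> h.py <<'E'
from scipy.spatial.transform import Rotation as Ro
def plan(wps):
    "wps: (x,y,z,yaw) world, tool down -> rows of tool shift mm, turn about tool z deg"
    o=ctrl.get_obs();R=Ro.from_euler("xyz",o["orientation"],degrees=True);p=o["tool_pos"]
    print("now",o["clock"],np.round(p,4),np.round(o["orientation"],2),np.round(o["force"],1))
    for a in wps:
        print(np.round(R.inv().apply(np.array(a[:3])-p)*1000,1),np.round((R.inv()*Ro.from_euler("xyz",[180,0,a[3]],degrees=True)).as_rotvec(True),1))
F=np.array([.6220,-.0300]);YAW=6.3
def push(q,gap,z,r=.08):
    "tool pose with finger back gap m behind the paddle face at lever angle q"
    a=np.radians(YAW+180)-.6+q;u=np.array([np.cos(a),np.sin(a)]);t=np.array([-u[1],u[0]])
    return [*(F+r*u-(gap+.028)*t),z,np.degrees(a)-360]
E
python3 -c "
from h import *
a=push(.2,.022,.27);print(a);plan([a,push(.2,.022,.138)])"
```

```text
[np.float64(0.5596412341650719), np.float64(0.04079113167300416), 0.27, np.float64(-196.6183118052329)]
now 0.1 [ 0.286  -0.6109  0.2257] [ 1.7992e+02 -1.0000e-02 -1.5492e+02] [ 0.2 -0.1 -0.6]
[-524.1  474.4  -43.6] [ 0.1 -0.  41.7]
[-524.1  474.2   88.4] [ 0.1 -0.  41.7]
```

>>> apply_moves:
  deltas:
    - {"fingers": 0, "delta_pos": [0, 0, -44], "angular": [0, 0, 0]}
    - {"fingers": 0, "delta_pos": [-37, 33, -44], "angular": [0, 0, 3]}
    - {"fingers": 0, "delta_pos": [-74, 67, -44], "angular": [0, 0, 6]}
    - {"fingers": 0, "delta_pos": [-110, 100, -44], "angular": [0, 0, 9]}
    - {"fingers": 0, "delta_pos": [-146, 132, -44], "angular": [0, 0, 12]}
    - {"fingers": 0, "delta_pos": [-182, 165, -44], "angular": [0, 0, 15]}
    - {"fingers": 0, "delta_pos": [-218, 197, -44], "angular": [0, 0, 18]}
    - {"fingers": 0, "delta_pos": [-254, 230, -44], "angular": [0, 0, 21]}
    - {"fingers": 0, "delta_pos": [-290, 262, -44], "angular": [0, 0, 24]}
    - {"fingers": 0, "delta_pos": [-326, 295, -44], "angular": [0, 0, 27]}

```text
clock: 1.1
tool_pos: [0.4565, -0.204, 0.2705]
orientation: [180.0, 0.0, 178.0]
force: [1.6, -1.4, 0.1]
opening: 0.0131
gripper_force: 0.0
```

```bash
python3 -c "
from h import *
plan([push(.2,.022,.27)])"
```

```text
now 1.1 [ 0.4565 -0.204   0.2705] [180.     0.   177.96] [ 1.6 -1.4  0.1]
[-94.3 248.3   0.6] [ 0.   0.  14.6]
```

>>> apply_moves:
  deltas:
    - {"fingers": 0, "delta_pos": [-16, 41, 0], "angular": [0, 0, 3]}
    - {"fingers": 0, "delta_pos": [-31, 83, 0], "angular": [0, 0, 6]}
    - {"fingers": 0, "delta_pos": [-47, 124, 0], "angular": [0, 0, 9]}
    - {"fingers": 0, "delta_pos": [-63, 166, 0], "angular": [0, 0, 12]}
    - {"fingers": 0, "delta_pos": [-79, 207, 0], "angular": [0, 0, 14.6]}
    - {"fingers": 0, "delta_pos": [-94, 248, 0], "angular": [0, 0, 14.6]}
    - {"fingers": 0, "delta_pos": [-94, 248, 0], "angular": [0, 0, 14.6]}
    - {"fingers": 0, "delta_pos": [-94, 248, 0], "angular": [0, 0, 14.6]}

```text
clock: 1.9
tool_pos: [0.5584, 0.0397, 0.2697]
orientation: [-179.9, -0.1, 163.6]
force: [-1.0, -0.6, -0.2]
opening: 0.0003
gripper_force: 0.0
```

Run:
```python
from h import *
import cv2
plan([push(.2,.022,.138)])
t=cv2.resize(ctrl.snapshot("top")[130:260,270:400,::-1],None,fx=4,fy=4,interpolation=cv2.INTER_CUBIC)
s=cv2.resize(ctrl.snapshot("scene")[150:280,250:380,::-1],None,fx=2.1,fy=4,interpolation=cv2.INTER_CUBIC)
s=cv2.resize(ctrl.snapshot("scene")[130:260,280:349,::-1],(276,520),interpolation=cv2.INTER_CUBIC)
cv2.imwrite("pics/c3.png",np.hstack([t,s]))
```

```text
now 1.9 [0.5584 0.0397 0.2697] [-1.7995e+02 -8.0000e-02  1.6360e+02] [-1.  -0.6 -0.2]
[ -1.1   1.5 131.7] [-0.1 -0.1  0.2]
```

View pics/c3.png

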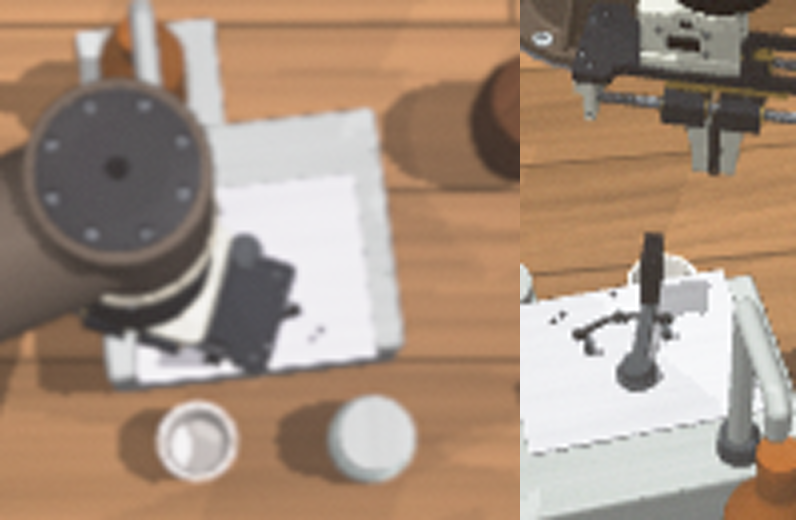

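The shut fingertips hang on the +y side of the paddle with a clear gap; in the right crop the tips are at (715,170) and the paddle at (652,265). Nothing is below them but bare gate plate, so I'll go down.

>>> apply_moves:
  deltas:
    - {"fingers": 0, "delta_pos": [-1, 1, 40], "angular": [0, 0, 0]}
    - {"fingers": 0, "delta_pos": [-1, 1, 80], "angular": [0, 0, 0]}
    - {"fingers": 0, "delta_pos": [-1, 1, 110], "angular": [0, 0, 0]}
    - {"fingers": 0, "delta_pos": [-1, 1, 130], "angular": [0, 0, 0]}
    - {"fingers": 0, "delta_pos": [-1, 1, 131], "angular": [0, 0, 0]}
    - {"fingers": 0, "delta_pos": [-1, 1, 131], "angular": [0, 0, 0]}

```text
clock: 2.65
tool_pos: [0.56, 0.0386, 0.1402]
orientation: [-180.0, 0.0, 163.4]
force: [0.1, 0.8, 1.1]
opening: 0.0002
gripper_force: 0.0
```

```bash
python3 -c "
from h import *
plan([push(.2,g,.138) for g in (.01,.0,-.01)]+[push(q,-.01,.138) for q in (.3,.4,.5,.6,.7)])"
```

```text
now 2.65 [0.56   0.0386 0.1402] [-1.7998e+02  2.0000e-02  1.6343e+02] [0.1 0.8 1.1]
[  0.9 -10.    2.2] [-0.   0.   0.1]
[  0.9 -20.    2.2] [-0.   0.   0.1]
[  1.  -30.    2.2] [-0.   0.   0.1]
[  2.4 -38.1   2.2] [-0.   0.  -5.7]
[  2.9 -46.3   2.2] [ -0.    0.  -11.4]
[  2.7 -54.4   2.2] [ -0.    0.  -17.1]
[  1.7 -62.6   2.2] [ -0.    0.  -22.9]
[ -0.2 -70.6   2.2] [ -0.    0.  -28.6]
```

>>> apply_moves:
  deltas:
    - {"fingers": 0, "delta_pos": [1, -10, 1], "angular": [0, 0, 0]}
    - {"fingers": 0, "delta_pos": [1, -20, 1], "angular": [0, 0, 0]}
    - {"fingers": 0, "delta_pos": [1, -25, 1], "angular": [0, 0, 0]}
    - {"fingers": 0, "delta_pos": [1, -30, 1], "angular": [0, 0, 0]}
    - {"fingers": 0, "delta_pos": [2, -34, 1], "angular": [0, 0, -3]}
    - {"fingers": 0, "delta_pos": [2, -38, 1], "angular": [0, 0, -6]}
    - {"fingers": 0, "delta_pos": [3, -42, 1], "angular": [0, 0, -9]}
    - {"fingers": 0, "delta_pos": [3, -46, 1], "angular": [0, 0, -11.4]}
    - {"fingers": 0, "delta_pos": [3, -50, 1], "angular": [0, 0, -14.3]}
    - {"fingers": 0, "delta_pos": [3, -54, 1], "angular": [0, 0, -17]}

```text
clock: 3.65
tool_pos: [0.5419, -0.0116, 0.1391]
orientation: [180.0, 0.1, -179.4]
force: [0.4, 2.1, 1.2]
opening: 0.0001
gripper_force: 0.7
```

Run:
```python
from h import *
import cv2
plan([push(q,-.01,.139) for q in (.6,.7,.8,.9,1.0,1.1,1.2)])
s=cv2.resize(ctrl.snapshot("scene")[130:260,250:380,::-1],None,fx=4,fy=4,interpolation=cv2.INTER_CUBIC)
cv2.imwrite("pics/c4.png",s)
```

```text
now 3.65 [ 0.5419 -0.0116  0.1391] [ 1.7998e+02  7.0000e-02 -1.7939e+02] [0.4 2.1 1.2]
[ 1.5 -9.2  0.1] [ 0.   0.1 -5.7]
[  2.1 -17.4   0.1] [  0.    0.1 -11.4]
[  1.8 -25.6   0.1] [  0.    0.1 -17.1]
[  0.8 -33.7   0.1] [  0.    0.1 -22.9]
[ -1.1 -41.7   0.1] [  0.    0.1 -28.6]
[ -3.7 -49.5   0.1] [ -0.    0.1 -34.3]
[ -7.1 -56.9   0.1] [ -0.    0.1 -40.1]
```

View pics/c4.png

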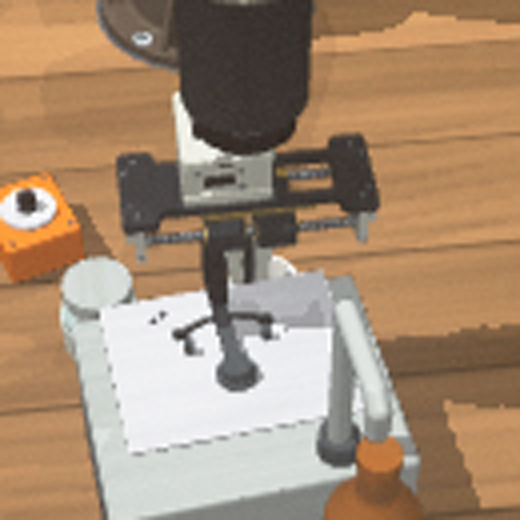

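The fingertips touch the paddle at (215,285) and the lever has swung toward the front. Contact force is about 2 N. I'll continue along the arc.

>>> apply_moves:
  deltas:
    - {"fingers": 0, "delta_pos": [1, -5, 0], "angular": [0, 0, -3]}
    - {"fingers": 0, "delta_pos": [1.5, -9, 0], "angular": [0, 0, -6]}
    - {"fingers": 0, "delta_pos": [2, -13, 0], "angular": [0, 0, -9]}
    - {"fingers": 0, "delta_pos": [2, -17, 0], "angular": [0, 0, -11.4]}
    - {"fingers": 0, "delta_pos": [2, -21.5, 0], "angular": [0, 0, -14]}
    - {"fingers": 0, "delta_pos": [2, -25.5, 0], "angular": [0, 0, -17]}
    - {"fingers": 0, "delta_pos": [1.5, -29.5, 0], "angular": [0, 0, -20]}
    - {"fingers": 0, "delta_pos": [1, -33.5, 0], "angular": [0, 0, -23]}
    - {"fingers": 0, "delta_pos": [0, -37.5, 0], "angular": [0, 0, -26]}
    - {"fingers": 0, "delta_pos": [-1, -41.5, 0], "angular": [0, 0, -28.6]}

```text
clock: 4.7
tool_pos: [0.5429, -0.0532, 0.1389]
orientation: [-180.0, 0.0, -150.9]
force: [0.2, 1.1, 0.6]
opening: 0.0007
gripper_force: 0.8
```

Run:
```python
from h import *
plan([push(q,-.01,.139) for q in (1.05,1.1,1.15,1.2,1.25)])
```

```text
now 4.7 [ 0.5429 -0.0532  0.1389] [-1.8000e+02  1.0000e-02 -1.5086e+02] [0.2 1.1 0.6]
[ 0.4 -4.4 -0.1] [-0.   0.  -2.9]
[ 1.  -8.4 -0.1] [-0.   0.  -5.8]
[  1.4 -12.5  -0.1] [-0.   0.  -8.7]
[  1.6 -16.6  -0.1] [ -0.    0.  -11.5]
[  1.6 -20.7  -0.1] [ -0.    0.  -14.4]
```

>>> apply_moves:
  deltas:
    - {"fingers": 0, "delta_pos": [0.5, -4, 0], "angular": [0, 0, -3]}
    - {"fingers": 0, "delta_pos": [1, -8, 0], "angular": [0, 0, -6]}
    - {"fingers": 0, "delta_pos": [1.5, -11, 0], "angular": [0, 0, -8.5]}
    - {"fingers": 0, "delta_pos": [1.5, -13, 0], "angular": [0, 0, -10]}
    - {"fingers": 0, "delta_pos": [1.5, -13, 0], "angular": [0, 0, -10]}

```text
clock: 5.2
tool_pos: [0.5459, -0.0637, 0.1386]
orientation: [179.8, -0.1, -140.9]
force: [-10.4, 11.9, 8.0]
opening: 0.0005
gripper_force: 8.5
```

Run:
```python
from h import *
import cv2
plan([push(q,-.01,.139) for q in (1.2,1.25)])
t=cv2.resize(ctrl.snapshot("top")[130:260,270:400,::-1],None,fx=3,fy=4,interpolation=cv2.INTER_CUBIC)
s=cv2.resize(ctrl.snapshot("scene")[150:260,270:350,::-1],(400,550),interpolation=cv2.INTER_CUBIC)
cv2.imwrite("pics/c5.png",s)
for q in(1.1,1.2):
  a=push(q,-.028,.15,.097);b=push(q,-.028,.177,.063)
  print(q,[(px("scene",[*x[:2],z])-[270,150])*5 for x in(a,b) for z in (.177,.127)])
```

```text
now 5.2 [ 0.5459 -0.0637  0.1386] [ 1.7978e+02 -6.0000e-02 -1.4095e+02] [-10.4  11.9   8. ]
[ 0.1 -6.  -0.5] [ 0.2 -0.1 -1.6]
[  0.8 -10.1  -0.5] [ 0.2 -0.  -4.5]
1.1 [array([ 92.25424258, 211.75656343]), array([ 96.64655359, 264.39413343]), array([126.70394233, 241.4526854 ]), array([130.06924262, 293.88294716])]
1.2 [array([ 80.74703524, 219.6696993 ]), array([ 85.51548446, 272.25596689]), array([119.22018184, 246.73410625]), array([122.83065435, 299.12562611])]
```

View pics/c5.png

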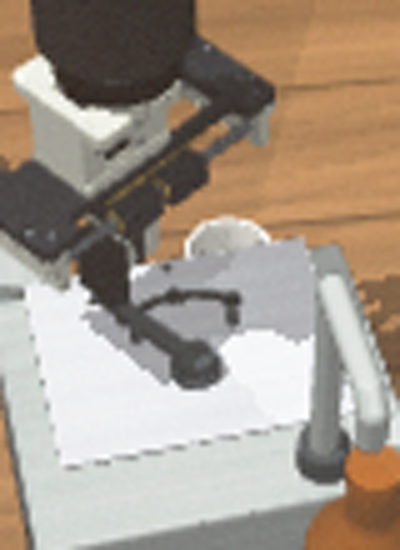

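Force has risen to 16 N and the arm lies on the -y side: inner paddle base at about (125,300), where the model predicts (123,299) for 1.2 rad. The lever is at the second stop. I'll back off and rise, and work out the way to the button.

>>> apply_moves:
  deltas:
    - {"fingers": 0, "delta_pos": [0, 10, 0], "angular": [0, 0, 0]}
    - {"fingers": 0, "delta_pos": [0, 25, 0], "angular": [0, 0, 0]}
    - {"fingers": 0, "delta_pos": [0, 30, -20], "angular": [0, 0, 0]}
    - {"fingers": 0, "delta_pos": [0, 30, -60], "angular": [0, 0, 0]}
    - {"fingers": 0, "delta_pos": [0, 30, -110], "angular": [0, 0, 0]}
    - {"fingers": 0, "delta_pos": [0, 30, -130], "angular": [0, 0, 0]}
    - {"fingers": 0, "delta_pos": [0, 30, -130], "angular": [0, 0, 0]}

```text
clock: 6.0
tool_pos: [0.5303, -0.0412, 0.2725]
orientation: [-179.8, 0.3, -140.9]
force: [-0.4, 0.9, -0.4]
opening: 0.0003
gripper_force: 0.0
```

Run:
```python
from h import *
print(w("scene",420,200.5,.066),w("top",208.2,226,.066),w("top",202,183,.05))
plan([(.522,.372,.27,180),(.522,.372,.10,180)])
```

```text
[0.53173218 0.36943238 0.066     ] [0.52201536 0.37191233 0.066     ] [0.66934764 0.40203487 0.05      ]
now 6.0 [ 0.5303 -0.0412  0.2725] [-179.79    0.34 -140.91] [-0.4  0.9 -0.4]
[-254.   326.     2.9] [-0.1  0.4 39.1]
[-253.   326.6  172.9] [-0.1  0.4 39.1]
```

>>> apply_moves:
  deltas:
    - {"fingers": 0, "delta_pos": [-29, 37, 0], "angular": [0, 0.4, 5]}
    - {"fingers": 0, "delta_pos": [-58, 74, 0], "angular": [0, 0.4, 10]}
    - {"fingers": 0, "delta_pos": [-87, 111, 1], "angular": [0, 0.4, 15]}
    - {"fingers": 0, "delta_pos": [-116, 148, 1], "angular": [0, 0.4, 20]}
    - {"fingers": 0, "delta_pos": [-145, 185, 2], "angular": [0, 0.4, 25]}
    - {"fingers": 0, "delta_pos": [-174, 222, 2], "angular": [0, 0.4, 30]}
    - {"fingers": 0, "delta_pos": [-203, 260, 2], "angular": [0, 0.4, 35]}
    - {"fingers": 0, "delta_pos": [-232, 298, 3], "angular": [0, 0.4, 39]}
    - {"fingers": 0, "delta_pos": [-254, 325, 3], "angular": [0, 0.4, 39]}
    - {"fingers": 0, "delta_pos": [-254, 325, 3], "angular": [0, 0.4, 39]}

```text
clock: 7.0
tool_pos: [0.5199, 0.3744, 0.2631]
orientation: [-179.8, -0.5, -179.8]
force: [-0.6, -0.4, -0.8]
opening: 0.0005
gripper_force: 0.0
```

Run:
```python
from h import *
import cv2
plan([(.524,.371,.10,180)])
T=ctrl.snapshot("top")[...,::-1];S=ctrl.snapshot("scene")[...,::-1]
r=lambda i,x0,x1,y0,y1:cv2.resize(i[y0:y1,x0:x1],(400,400),interpolation=cv2.INTER_CUBIC)
cv2.imwrite("pics/c6.png",np.hstack([r(T,290,390,150,250),r(S,370,480,130,240)]))
for q in(1.1,1.2):
  for r in(.063,.097):
    a=push(q,-.028,.15,r);print(q,r,[(px("top",[*a[:2],z])-[290,150])*4 for z in (.177,.127)])
```

```text
now 7.0 [0.5199 0.3744 0.2631] [-179.77   -0.47 -179.76] [-0.6 -0.4 -0.8]
[ -5.4  -2.8 163.1] [-0.2 -0.5  0.2]
1.1 0.063 [array([210.34157601, 224.90315766]), array([208.13733265, 234.46178538])]
1.1 0.097 [array([235.99374111, 260.82494476]), array([232.9684595 , 269.27057685])]
1.2 0.063 [array([216.77945488, 219.93551433]), array([214.37226972, 229.64775738])]
1.2 0.097 [array([245.91814238, 253.13331399]), array([242.57964801, 261.81812073])]
```

View pics/c6.png

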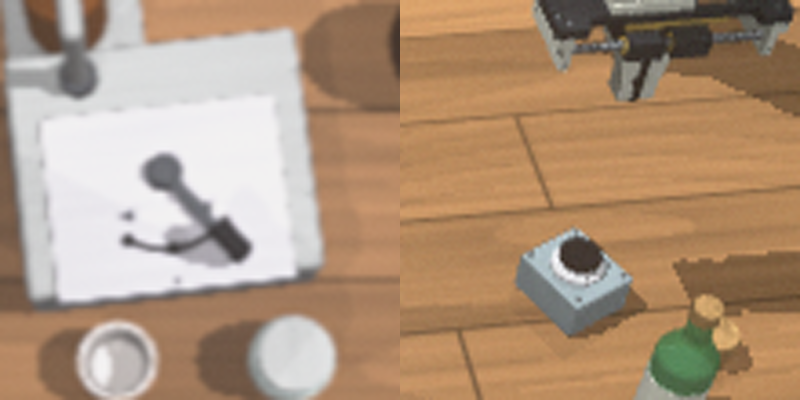

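The lever rests at the second stop: paddle from (220,222) to (245,255), as predicted for 1.2. The cup and jar have not moved. The fingertips at (632,90) hang above the black disc at (580,252). I'll descend on it.

>>> apply_moves:
  deltas:
    - {"fingers": 0, "delta_pos": [-5, -3, 45], "angular": [0, -0.5, 0]}
    - {"fingers": 0, "delta_pos": [-5, -3, 90], "angular": [0, -0.5, 0]}
    - {"fingers": 0, "delta_pos": [-5, -3, 130], "angular": [0, -0.5, 0]}
    - {"fingers": 0, "delta_pos": [-5, -3, 165], "angular": [0, -0.5, 0]}
    - {"fingers": 0, "delta_pos": [-5, -3, 180], "angular": [0, -0.5, 0]}
    - {"fingers": 0, "delta_pos": [-5, -3, 187], "angular": [0, -0.5, 0]}
    - {"fingers": 0, "delta_pos": [-5, -3, 187], "angular": [0, -0.5, 0]}

```text
clock: 7.8
tool_pos: [0.5249, 0.3661, 0.078]
orientation: [-179.8, 0.1, -180.0]
force: [0.9, 0.9, -0.1]
opening: 0.0006
gripper_force: 0.0
```

>>> apply_moves:
  deltas:
    - {"fingers": 0, "delta_pos": [0, 3, 4], "angular": [0, 0, 0]}
    - {"fingers": 0, "delta_pos": [0, 3, 8], "angular": [0, 0, 0]}
    - {"fingers": 0, "delta_pos": [0, 3, 12], "angular": [0, 0, 0]}
    - {"fingers": 0, "delta_pos": [0, 3, 15], "angular": [0, 0, 0]}
    - {"fingers": 0, "delta_pos": [0, 3, 15], "angular": [0, 0, 0]}

```text
clock: 8.3
tool_pos: [0.5253, 0.3706, 0.0637]
orientation: [-179.9, 0.2, -179.9]
force: [-0.8, 0.9, 2.5]
opening: 0.0005
gripper_force: 1.5
```

>>> apply_moves:
  deltas:
    - {"fingers": 0, "delta_pos": [0, 0, 2], "angular": [0, 0, 0]}
    - {"fingers": 0, "delta_pos": [0, 0, 4], "angular": [0, 0, 0]}
    - {"fingers": 0, "delta_pos": [0, 0, 5.5], "angular": [0, 0, 0]}
    - {"fingers": 0, "delta_pos": [0, 0, 6], "angular": [0, 0, 0]}
    - {"fingers": 0, "delta_pos": [0, 0, 6], "angular": [0, 0, 0]}

```text
clock: 8.8
tool_pos: [0.5255, 0.3706, 0.0601]
orientation: [-179.9, 0.2, -179.9]
force: [-6.2, -2.1, 20.8]
opening: 0.0006
gripper_force: 10.1
```

Force reached 20.8 N at z = 60 mm, so the button is on its bottom stop. I'll release and rise.

>>> apply_moves:
  deltas:
    - {"fingers": 0, "delta_pos": [0, 0, -5], "angular": [0, 0, 0]}
    - {"fingers": 0, "delta_pos": [0, 0, -20], "angular": [0, 0, 0]}
    - {"fingers": 0, "delta_pos": [0, 0, -60], "angular": [0, 0, 0]}
    - {"fingers": 0, "delta_pos": [0, 0, -105], "angular": [0, 0, 0]}
    - {"fingers": 0, "delta_pos": [0, 0, -140], "angular": [0, 0, 0]}
    - {"fingers": 0, "delta_pos": [0, 0, -140], "angular": [0, 0, 0]}
    - {"fingers": 0, "delta_pos": [0, 0, -140], "angular": [0, 0, 0]}

```text
clock: 9.5
tool_pos: [0.5248, 0.3706, 0.1981]
orientation: [-179.9, 0.2, -179.9]
force: [-0.8, -0.5, -0.4]
opening: 0.0007
gripper_force: 0.0
```

Run:
```python
from h import *
import cv2
T=ctrl.snapshot("top")[...,::-1];S=ctrl.snapshot("scene")[...,::-1]
r=lambda i,x0,x1,y0,y1:cv2.resize(i[y0:y1,x0:x1],(400,400),interpolation=cv2.INTER_CUBIC)
cv2.imwrite("pics/c7.png",np.hstack([r(T,290,390,150,250),r(S,370,480,150,260)]))
```

```text
(no output)
```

View pics/c7.png

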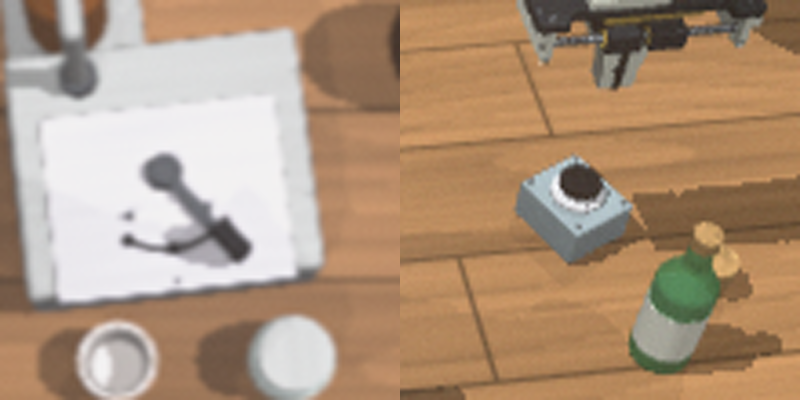

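The lever is still at the second stop, with the paddle at (232,240). The start button at (580,182) is up again, the arm is clear, and the cup, jar and green bottle stand where they were. I'll hand the job in.

```bash
python3 -c "
from plant import ctrl
print(ctrl.close_job())"
```

```text
the job is handed in; nothing more can be done
None
```

I pushed the lever to the second stop, where it stayed, then pressed the start button fully down and let it come up; the job was handed in at about 9.6 s with the arm touching nothing.

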